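Close up the row on the rail and clip on the end clamp

ROBOT

A 6-joint arm with a two-finger parallel gripper is mounted at the origin on the work surface. World frame = base frame: x ahead of the robot, y to its left, z up, the work surface at z = 0. Lengths are in m, angles in rad, forces in N, time in s.
With the tool pointing down it reaches from about 0.35 to 0.775 m from the base axis. Payload 5.5 kg.
Tool frame: the origin (TCP) lies at the very end of the fingers, on their centre line; the grasp point (between the pads) lies 19 mm behind it; z points along the fingers, y is the line along which they close (so a half turn about z gives the same grasp; the last joint's range is limited). The gripper opens to 85 mm and grips with 20 to 120 N. Pads are 22 mm wide; open, the fingers measure 114 mm over their backs; the gripper's body (76 mm by 85 mm) begins 54 mm behind the grasp point. The pads swing forward as they close: fully open they stand 13 mm farther back than shut.
Start: joints at [-1.371, 0.313, 0.046, 1.304, 0, 1.431], TCP at [0.192, -0.542, 0.231] pointing down, gripper open.
Joint ranges: [-2.76, 2.76], [-0.86, 1.69], [-1.03, 1.26], [-2.2, 2.34], [-1.47, 1.5], [-3.14, 3.14]. Speed limits (rad/s): [2.57, 2.57, 3.14, 3.14, 3.14, 3.14].

INTERFACE

Orientations are given as a unit quaternion [w, x, y, z].
In Python, from workcell import get_state, read_camera, calibration, hand_in gives the robot as it stands.
- The arm moves only by the tool drive_tool, never from a script. Its argument "deltas" is a list that holds one entry, the list of rows, each a list of 7 numbers: the closure in counts, from 0 (fully open) to 255 (shut), then the shift along the tool's x, y, z in m, then the turn, a rotation vector about the tool's x, y, z in degrees. A call has 1 to 12 rows; each row is the pose to reach, as a shift and turn from the pose commanded when the call began, along the tool's axes at that moment; what a row does not reach only later rows make up. A row lasts 1/8 s, in which the tool goes at most 62.5 mm and 10.7 degrees, less where a joint would pass 70% of its speed; a pose out of reach is approached as far as the arm can. A call with a gripper value outside its range is refused whole. The fingers move at their own pace and stop on an object; "newtons" is the grip in N (left out, the last holds). Time passes only in rows, so rows that repeat a pose let the fingers close. It gives the time, the measured TCP pose, the force, the opening and the grip force at its end, in the units of the state.
- get_state(): the state, without advancing time (a new reading comes with each control period).
- read_camera(name): name is "scene" or "side" or "wrist"; returns (picture, depth): 480x640x3 uint8, red, green, blue; 480x640 float32, m along the optical axis (not along the pixel's ray), 0 where there is no reading.
- calibration(name): a dict with "mtx" (3x3 intrinsics, pixels), "world_from_camera" (4x4, takes a point from camera to world coordinates). Camera axes: x right, y up, looking along -z (the intrinsics and any distortion apply to the point x, -y, -z); pixel columns grow to the right and rows downward; lengths in m; the calibration is good to about 2 mm. A picture is of the moment at which its call begins: read the wrist's pose just before it. calibration takes no time and is no camera call; for the wrist camera it gives the pose at the moment of the call.
- hand_in(): hands the job in; it is judged then, once.
The state is a dict: "clock": time; "joint_pos": joint angles; "qvel": joint speeds; "tau": joint torques, N m; "tcp_pos": TCP position; "orientation": TCP orientation; "wrist_force": force on the tool from outside, world axes, zero at the start; "ft_torque": the same for the moment, N m; "finger_gap": finger opening in m; "grip_force": force on a finger pad.
Only numpy, scipy, OpenCV 4.12 (cv2) and the standard library are available. Lean on these libraries where they do the work, as an engineer would, in place of code of your own. Each camera call takes 0.05 s, during which the arm holds its last target. There are 200 camera calls.

TASK

Close up the row of devices on the mounting rail: gently slide the loose device along the rail until it sits flush against its neighbour, with no gap. Then squeeze the sprung end clamp open, set it astride the rail snug against the device's free side, and let it spring shut so that its hooks catch under both edges of the rail. Do not ram the device into its neighbour, and leave the spare device, the loose bracket, the screwdriver and the nearer multimeter where they lie.

Things in the scene. Friction and masses are not known exactly. Their poses are not given: they have to be found in the camera images.
- panel: Fixed assembly lying flat: bare steel plate 190 (x) by 360 (y) by 3 mm with a steel top-hat rail along y, a slotted grey duct (x = 62 to 89, up to z = 33 mm) and the fixed row: neighbour, power supply and end stop, on y = 57 to 176 mm. Origin: underside of the plate below the rail's centre line, z up. The rail runs from y = -150 to +190 mm; below y = 57 it carries only the loose device.
- rail_top (a point): Point on the rail's centre line, level with its top (panel x = 0, y = 0, z = 18 mm), axes as the panel's. The rail's two edges are flanges 2 mm thick (panel z = 16 to 18), 35 mm over the edges (x = -17.5 to 17.5). Under them is free space down to the plate (z = 3 mm), outside the rail's walls at x = -12.5 and 12.5 mm.
- neighbour: Fixed dark-fronted grey device on the rail, 36 mm wide along y: the end of the fixed row next to the loose device, and of the same profile. Rigidly held. Axes as the panel's; origin: centre of its seat, on the rail's top.
- neighbour_side (a point): Centre of the neighbour's free side face (towards panel -y), 22 mm above the rail's top; axes as the panel's.
- device: Loose grey device with two dials, 90 (x) by 54 (y) mm, about 0.22 kg, on the rail 20 to 60 mm short of the neighbour. Origin: centre of its seat, on the rail's top; +y along the rail towards the neighbour. Body up to 44 mm above the origin; then a nose 45 mm wide in x, 54 mm in y, up to 68 mm. Claws round both rail edges (1 mm play) let it slide (1 to 2 N) but not lift off.
- device_side (a point): Centre of the device's side face towards the neighbour (device y = 27 mm), 22 mm above the rail's top. Flush when it meets neighbour_side. Its free side is the other one (device y = -27 mm).
- clamp: Loose sprung end clamp, 0.12 kg, standing on its feet; same either way round. Black body 36 (x) by 30 (y) mm, z = 8.5 to 31.5 mm, a steel lever 22 mm wide on its +x and -x sides. Origin: centre, level with its feet; z up. Fitted, its body sits on the rail (origin at panel x = 0, z = 9.5 mm), y axis along the rail, its side (y = 15 or -15 mm) against the device: 42 mm centre to centre.
- clamp_grip (a point): Midway between the clamp's handles, 56 mm above its origin. They lean out from z = 30 to 66 mm, 67 mm over their outer faces at the top. Squeezed together along x (about 10 N) they swing the hooks out and rise 2 mm on the body; let out, they sink again, so still fingers drag the clamp up: keep it down on the rail until the hooks catch. From within 2 mm it pulls itself down.
- lever_a (a joint): Opening angle of the clamp's +x lever (rad), pivot at clamp x = 17, z = 25.5 mm; 0 = sprung closed, at most 0.45. Hook: sloping nose 4 mm thick below the body, tip at x = 13, z = 5 mm when closed. Above 0.28 it clears the rail's edge (by 3 mm at 0.35), the handle then standing about upright, outer face 20 mm from the clamp's middle. 0 to 0.07 when sprung shut on the rail.
- lever_b (a joint): The same for the clamp's -x lever (pivot at clamp x = -17 mm).
- spare: Bystander: another, pale device, 90 by 36 by 75 mm, standing on the bench. Origin 6.5 mm above the bench at its centre.
- bracket: Bystander: a screw-type end bracket lying flat, 50 by 46 by 10 mm, origin at its underside.
- screwdriver: Bystander: screwdriver 200 mm long with a black handle, lying on the bench.
- meter_a: Bystander: the nearer of two hand-held multimeters, 175 by 84 by 40 mm, lying on the bench.

How it is judged:
By the outcome, as a careful person would: the job done as asked, in the order asked, and still so for the second after the job is handed in, with the robot touching nothing.
It also fails if it takes over 69 s, if anything falls off the work surface, if the arm or the gripper's body presses on something with over 40 N, if the wrist force passes 120 N, or if a joint passes its speed limit or range.

## Working session

There is one attempt and no reset: what is moved stays moved. The work goes in short steps, Python scripts to look and compute and a tool call to move; the robot and the scene stay as the last step left them, time stands still between calls to the robot, and variables do not carry over. Pictures are saved under pics/ and viewed, at most 13 in all, crops included, and the job is handed in when it is done.

Besides the shell and the picture viewer there is one more tool, called by a JSON object that holds its "name" and its "arguments". drive_tool: Moves the arm, as the interface text tells. Its arguments: {"type":"object","properties":{"deltas":{"type":"array","items":{"type":"array","items":{"type":"array","items":{"type":"number"}}}},"newtons":{"type":"number"}},"required":["deltas"]}

```bash
mkdir -p pics; cat > h.py <<'E'
import numpy as np, cv2
from workcell import get_state, read_camera, calibration, hand_in
def snap(n,f):
    c=calibration(n); p,d=read_camera(n); cv2.imwrite(f'pics/{f}.png',p[:,:,::-1]); np.savez(f'pics/{f}.npz',p=p,d=d,K=c['mtx'],T=c['world_from_camera']); return p,d,c
def load(f): return np.load(f'pics/{f}.npz')
def pts(z):
    d=z['d'];K=z['K'];T=z['T'];v,u=np.mgrid[:480,:640]
    P=np.stack([(u-K[0,2])/K[0,0]*d,-(v-K[1,2])/K[1,1]*d,-d],-1)
    return P@T[:3,:3].T+T[:3,3]
def ray(z,u,v,h):
    K=z['K'];T=z['T'];r=T[:3,:3]@np.array([(u-K[0,2])/K[0,0],-(v-K[1,2])/K[1,1],-1.]);o=T[:3,3]
    return o+r*(h-o[2])/r[2]
def proj(z,P):
    K=z['K'];T=z['T'];c=(np.atleast_2d(P)-T[:3,3])@T[:3,:3]
    return np.stack([K[0,0]*c[:,0]/-c[:,2]+K[0,2],K[1,1]*-c[:,1]/-c[:,2]+K[1,2]],-1)
E
python3 - <<'E'
from h import *
for n in('scene','side','wrist'):
    p,d,c=snap(n,n+'0'); print(n,sorted(c.keys()),c['mtx'].round(1).tolist(),c['world_from_camera'].round(3).tolist())
a,b=[cv2.imread(f'pics/{n}0.png') for n in('scene','side')]
s=get_state();print(s)
E
```

```text
scene ['mtx', 'world_from_camera'] [[534.6, 0.0, 315.5], [0.0, 534.6, 243.6], [0.0, 0.0, 1.0]] [[0.801, -0.4, 0.446, 0.943], [0.599, 0.536, -0.595, -0.706], [-0.001, 0.744, 0.669, 0.698], [0.0, 0.0, 0.0, 1.0]]
side ['mtx', 'world_from_camera'] [[550.3, 0.0, 323.0], [0.0, 550.3, 241.9], [0.0, 0.0, 1.0]] [[-0.976, 0.124, -0.18, 0.367], [-0.217, -0.637, 0.739, 0.556], [-0.022, 0.761, 0.649, 0.695], [0.0, 0.0, 0.0, 1.0]]
wrist ['mtx', 'world_from_camera'] [[367.4, 0.0, 321.9], [0.0, 367.4, 236.8], [0.0, 0.0, 1.0]] [[0.333, 0.909, 0.249, 0.255], [-0.943, 0.322, 0.088, -0.519], [-0.001, -0.264, 0.964, 0.372], [0.0, 0.0, 0.0, 1.0]]
{'clock': 0.15, 'joint_pos': array([-1.37057661e+00,  3.13832926e-01,  4.52878947e-02,  1.30359998e+00,
       -1.75752179e-05,  1.43119369e+00]), 'qvel': array([-0.00012689, -0.00257549,  0.00279075,  0.00054256,  0.00132107,
       -0.0005296 ]), 'tau': array([ 1.90558007e-03, -4.81066811e+01,  2.98813820e+01,  1.38926972e-02,
       -1.22266292e-04, -6.25263127e-06]), 'tcp_pos': array([ 0.19157101, -0.54176753,  0.23063046]), 'orientation': array([-6.73766739e-04,  9.85599565e-01,  1.69094776e-01, -2.92187852e-05]), 'wrist_force': array([ 0.22388518,  0.06139474, -0.28339695]), 'ft_torque': array([ 0.02632604, -0.00681941,  0.0285422 ]), 'grip_force': 0.0, 'finger_gap': 0.0852050754202814}
```

View pics/scene0.png

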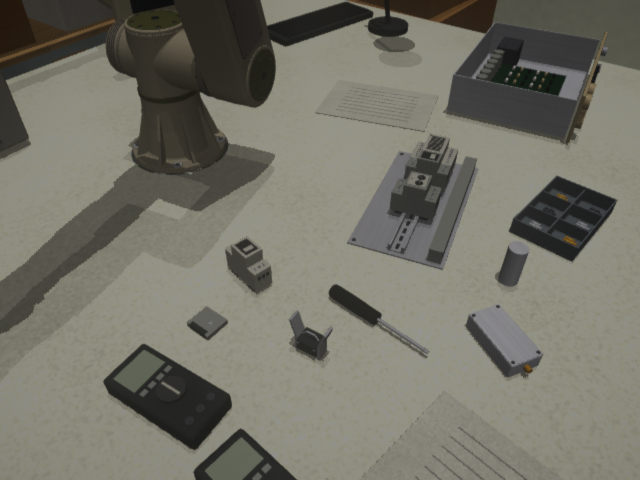

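View pics/side0.png

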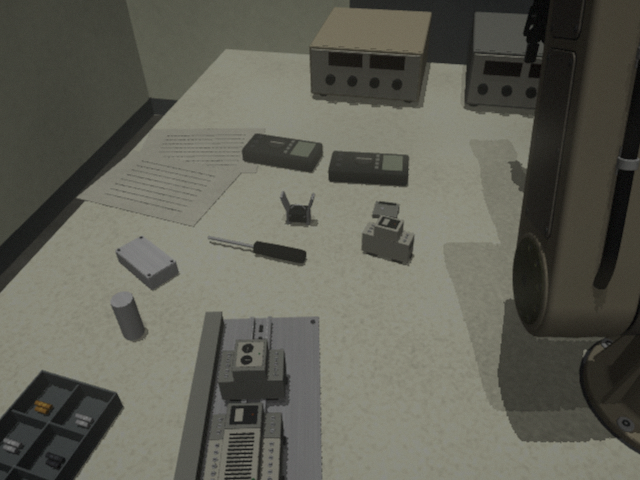

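The views show the panel (scene pixels 348–477, 150–266) with the loose device at (420,190). The clamp stands at (312,335), the spare at (248,265), the bracket at (207,322) and the screwdriver runs (335,290)–(425,352). Next I'll localise these with depth.

```bash
python3 - <<'E'
from h import *
def topview(fs):
    H=np.zeros((700,800)); 
    for f in fs:
        z=load(f);P=pts(z)[z['d']>0]
        i=((P[:,0]-0.1)*1000).astype(int); j=((P[:,1]+0.5)*1000).astype(int)
        m=(i>=0)&(i<800)&(j>=0)&(j<700)&(P[:,2]<0.2)
        np.maximum.at(H,(j[m],i[m]),P[m,2])
    return H
for f in('scene0','side0'):
    H=topview([f]); cv2.imwrite(f'pics/top_{f}.png',cv2.applyColorMap(np.clip(cv2.dilate(H,np.ones((3,3)))*2500,0,255).astype(np.uint8),cv2.COLORMAP_TURBO)[::-1][:600])
    z=load(f);P=pts(z);ok=z['d']>0
    for nm,lo,hi,box in(('bench',-.02,.02,(.3,.45,-.4,.3)),('duct',.028,.038,(.3,.7,-.2,.35)),('nose',.078,.095,(.3,.7,-.2,.35)),('clamp',.015,.09,(.3,.5,-.45,-.2))):
        m=ok&(P[...,2]>lo)&(P[...,2]<hi)&(P[...,0]>box[0])&(P[...,0]<box[1])&(P[...,1]>box[2])&(P[...,1]<box[3])
        n,L,S,C=cv2.connectedComponentsWithStats(m.astype(np.uint8))
        for k in range(1,n):
            if S[k,4]<40: continue
            Q=P[L==k]; r=cv2.minAreaRect((Q[:,:2]*1000).astype(np.float32))
            print(f,nm,S[k].tolist(),np.round(r[0],1),np.round(r[1],1),round(r[2],2),np.median(Q[:,2]).round(4))
E
```

```text
scene0 bench [128, 135, 274, 206, 15042] [375. -50.] [699.9 150. ] 90.0 -0.0009
scene0 duct [429, 156, 48, 98, 1381] [645.7 169.7] [ 27.3 347.4] 13.79 0.032
scene0 duct [431, 180, 16, 8, 57] [594.  196.4] [31.1 11.2] 25.64 0.0325
scene0 duct [390, 199, 50, 17, 191] [597.8  96.6] [103.5  46.6] 43.01 0.0332
scene0 nose [417, 134, 33, 32, 638] [551.9 238.3] [ 45.3 112.3] 13.51 0.0847
scene0 nose [404, 171, 29, 22, 426] [582.6 112.8] [45.7 59.4] 13.17 0.0849
scene0 clamp [225, 237, 47, 52, 1463] [ 433.7 -229.3] [38.2 94.5] 78.78 0.0499
side0 bench [329, 200, 133, 280, 25514] [375.  -88.6] [622.9 150. ] 90.0 -0.0003
side0 duct [173, 311, 49, 169, 3308] [654.7 140.3] [ 28.2 281.7] 13.73 0.0329
side0 duct [220, 389, 64, 7, 266] [578.1 139.2] [89.2  4.4] 13.85 0.0328
side0 nose [232, 339, 35, 36, 1123] [583.9 113.4] [45.  57.1] 14.08 0.0859
side0 nose [217, 402, 46, 78, 2926] [553.7 236.8] [ 45.5 103.4] 13.95 0.0858
side0 clamp [370, 171, 17, 10, 73] [ 482.6 -446.9] [ 5.7 34.7] 89.98 0.0235
side0 clamp [361, 214, 53, 45, 1600] [ 435.  -225.6] [42.8 91.9] 78.1 0.0498
```

View pics/top_scene0.png

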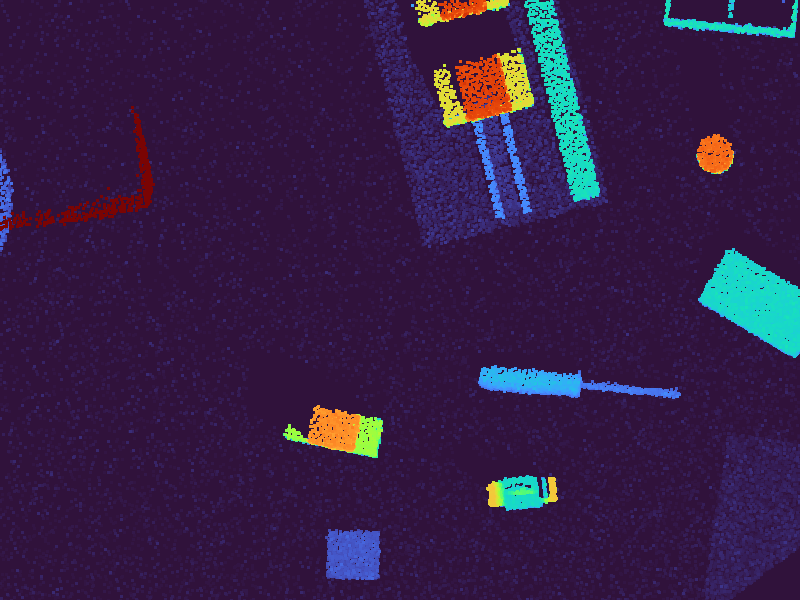

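```bash
python3 - <<'E'
from h import *
a=np.radians(13.8);X=np.array([np.cos(a),np.sin(a)]);Y=np.array([-X[1],X[0]])
for f in('scene0','side0'):
    z=load(f);P=pts(z)[z['d']>0]
    Q=P[:,:2]-[0.583,0.113]; px=Q@X;py=Q@Y;h=P[:,2]
    pc=lambda v:np.percentile(v,[1,50,99]).round(4).tolist()
    near=(abs(px)<.06)
    m=(h>.078)&(h<.095)&near&(abs(py)<.045);print(f,'devnose x,y,z',pc(px[m]),pc(py[m]),pc(h[m]))
    m=(h>.055)&(h<.068)&near&(abs(py)<.04);print('devbody',m.sum(),pc(px[m]),pc(py[m]),pc(h[m]))
    m=(h>.078)&(h<.095)&near&(py>.045)&(py<.2);print('fixnose',pc(px[m]),pc(py[m]))
    m=(h>.055)&(h<.068)&near&(py>.04)&(py<.2);print('fixbody',pc(px[m]),pc(py[m]))
    for lo,hi in((-.03,0),(0,.03)):
        m=(h>.0155)&(h<.021)&(px>lo)&(px<hi)&(py<-.04)&(py>-.15)
        if m.sum()>10:
            print('rail',m.sum(),pc(px[m]),pc(py[m]),pc(h[m]),'slope',np.degrees(np.polyfit(py[m],px[m],1)[0]).round(2))
    m=(h>.027)&(h<.038)&(px>.05)&(px<.1)&(abs(py)<.3); print('duct',pc(px[m]),pc(py[m]),'slope',np.degrees(np.polyfit(py[m],px[m],1)[0]).round(2))
    m=(abs(P[:,0]-.623)<.06)&(abs(P[:,1]+.294)<.05)&(h>.024)
    C=P[m]
    for lo,hi in((.024,.036),(.055,.09),(.024,.09)):
        c=C[(C[:,2]>lo)&(C[:,2]<hi)];r=cv2.minAreaRect((c[:,:2]*1000).astype(np.float32));print('clamp',lo,len(c),np.round(r[0],1),np.round(r[1],1),round(r[2],1))
    c=C[C[:,2]>.055]
    for s in(-1,1):
        k=c[(c[:,0]-.623)*s>0.01]
        if len(k): print('handle',s,len(k),k.mean(0).round(4),k.max(0).round(4),k.min(0).round(4))
E
```

```text
scene0 devnose x,y,z [-0.0218, 0.0006, 0.0221] [-0.0288, -0.0062, 0.0273] [0.0784, 0.0849, 0.0876]
devbody 503 [-0.0444, 0.0117, 0.0442] [-0.0292, -0.0145, 0.0271] [0.0555, 0.0608, 0.0674]
fixnose [-0.0224, 0.0005, 0.0219] [0.0746, 0.1218, 0.1831]
fixbody [-0.0446, 0.0217, 0.0444] [0.0743, 0.1101, 0.1827]
rail 98 [-0.0181, -0.0143, -0.0109] [-0.1294, -0.0843, -0.0405] [0.0156, 0.0171, 0.0197] slope -0.2
rail 104 [0.01, 0.0133, 0.0171] [-0.1314, -0.0877, -0.0448] [0.0155, 0.0173, 0.0193] slope 0.22
duct [0.0611, 0.0745, 0.0878] [-0.1306, 0.0104, 0.2066] slope 0.01
clamp 0.024 417 [ 622.5 -292.2] [47.3 31.3] 5.2
clamp 0.055 156 [ 622. -292.] [67.3 23.1] 5.1
clamp 0.024 756 [ 622.1 -292.3] [67.3 31.3] 5.2
handle -1 93 [ 0.5937 -0.2957  0.0616] [ 0.5974 -0.283   0.0668] [ 0.588  -0.3059  0.0553]
handle 1 63 [ 0.6529 -0.2909  0.063 ] [ 0.6564 -0.2784  0.0664] [ 0.649  -0.3009  0.0552]
side0 devnose x,y,z [-0.0213, 0.0008, 0.0229] [-0.0258, 0.0044, 0.0276] [0.079, 0.0859, 0.0886]
devbody 1204 [-0.0436, -0.0121, 0.0453] [-0.0264, 0.0095, 0.028] [0.0553, 0.0618, 0.0669]
fixnose [-0.0212, 0.0005, 0.023] [0.0783, 0.1322, 0.1776]
fixbody [-0.0436, -0.0239, 0.0456] [0.078, 0.1253, 0.1661]
rail 113 [-0.0163, -0.0134, -0.0093] [-0.1295, -0.1023, -0.0652] [0.0156, 0.0179, 0.02] slope -1.2
rail 105 [0.0113, 0.015, 0.0186] [-0.1304, -0.1052, -0.0839] [0.0161, 0.0179, 0.0208] slope -0.34
duct [0.0626, 0.0758, 0.0895] [-0.127, 0.0374, 0.1479] slope 0.04
clamp 0.024 229 [ 622.9 -288.9] [47.2 31.4] 2.4
clamp 0.055 80 [ 622.9 -290. ] [65.9 22.5] 3.9
clamp 0.024 406 [ 622.9 -288.9] [66.3 31.4] 2.4
handle -1 34 [ 0.5931 -0.2897  0.0628] [ 0.597  -0.281   0.0683] [ 0.5894 -0.3032  0.055 ]
handle 1 46 [ 0.6513 -0.2862  0.0623] [ 0.6564 -0.2767  0.0676] [ 0.6477 -0.2977  0.0553]
```

Panel yaw is 13.8°, the device gap is about 49 mm, and the clamp is at about (0.6225, -0.291) with 4.5° yaw. I'll move behind the device with the fingers shut.

{"name": "drive_tool", "arguments": {"deltas": [[[255,0.05,-0.037,0,0,0,-8],[255,0.1,-0.074,0,0,0,-16],[255,0.15,-0.111,0,0,0,-24],[255,0.2,-0.149,0.01,0,0,-32],[255,0.25,-0.186,0.02,0,0,-40],[255,0.3,-0.223,0.03,0,0,-48],[255,0.35,-0.26,0.04,0,0,-56],[255,0.4,-0.297,0.05,0,0,-64],[255,0.45,-0.334,0.06,0,0,-72],[255,0.5,-0.371,0.07,0,0,-80],[255,0.55,-0.409,0.08,0,0,-84.3],[255,0.582,-0.432,0.08,0,0,-84.3]]], "newtons": 25}}

```text
clock: 1.65
tcp_pos: [0.5966, 0.0616, 0.1499]
orientation: [-0.001, 0.616, 0.787, -0.001]
wrist_force: [-0.1, -1.1, -0.5]
finger_gap: 0.0001
grip_force: 0.0
```

{"name": "drive_tool", "arguments": {"deltas": [[[255,0,0,0,0,0,0],[255,0,0,0,0,0,0]]]}}

```text
clock: 1.9
tcp_pos: [0.5957, 0.059, 0.1508]
orientation: [-0.0, 0.617, 0.787, -0.001]
wrist_force: [-0.2, -1.2, 0.3]
finger_gap: -0.0001
grip_force: 0.0
```

```bash
cat >> h.py <<'E'
A=np.radians(13.8);PX=np.array([np.cos(A),np.sin(A)]);PY=np.array([-PX[1],PX[0]]);O=np.array([.583,.113])
def where():
    s=get_state();from scipy.spatial.transform import Rotation as R
    q=s['orientation'];M=R.from_quat([q[1],q[2],q[3],q[0]]).as_matrix();d=s['tcp_pos'][:2]-O
    print('t',round(s['clock'],2),'px,py,z mm',(np.array([d@PX,d@PY,s['tcp_pos'][2]])*1000).round(1),'toolx yaw',np.degrees(np.arctan2(M[1,0],M[0,0])).round(2),'tilt',M[:,2].round(4),'F',s['wrist_force'].round(1),'gap',round(s['finger_gap']*1000,1),'grip',round(s['grip_force'],1))
    return s
E
python3 -c "
from h import *
where();snap('wrist','w1')"
```

```text
t 1.9 px,py,z mm [ -0.5 -55.5 150.8] toolx yaw 103.79 tilt [-1.5e-03 -4.0e-04 -1.0e+00] F [-0.2 -1.2  0.3] gap -0.1 grip 0.0
```

View pics/w1.png

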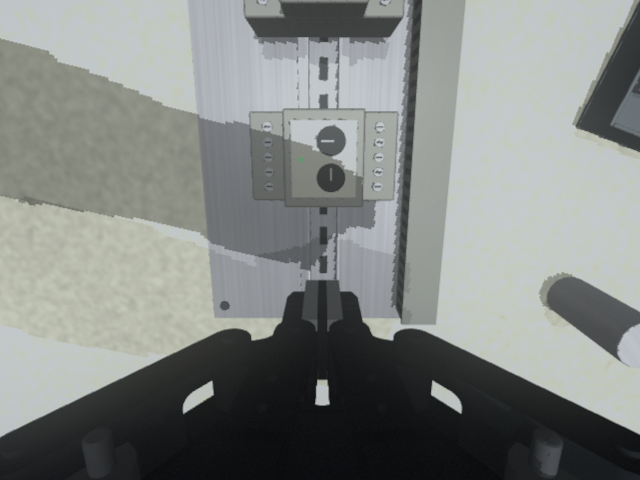

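The wrist picture shows the fingers at column 322, centred on the rail. The device spans (250–397, 110–205) and the neighbour's edge is at row 38. I'll descend and approach slowly.

{"name": "drive_tool", "arguments": {"deltas": [[[255,0,0.0005,0.04,0,0,0],[255,0,0.0005,0.08,0,0,0],[255,0,0.0005,0.105,0,0,0],[255,0,0.0005,0.116,0,0,0],[255,0,0.0005,0.116,0,0,0],[255,0.006,0.0005,0.116,0,0,0],[255,0.011,0.0005,0.116,0,0,0],[255,0.014,0.0005,0.116,0,0,0],[255,0.017,0.0005,0.116,0,0,0],[255,0.02,0.0005,0.116,0,0,0],[255,0.023,0.0005,0.116,0,0,0]]]}}

```text
clock: 3.32
tcp_pos: [0.5937, 0.075, 0.0366]
orientation: [0.006, 0.619, 0.785, -0.004]
wrist_force: [2.5, -29.0, 3.0]
finger_gap: 0.0001
grip_force: 0.0
```

```bash
python3 -c "
from h import *
where()"
```

```text
t 3.33 px,py,z mm [  1.3 -39.5  36.6] toolx yaw 103.52 tilt [ 0.004  -0.0136 -0.9999] F [  2.5 -29.    3. ] gap 0.1 grip 0.0
```

{"name": "drive_tool", "arguments": {"deltas": [[[255,0,0,0,0,0,0]]]}}

```text
clock: 3.45
tcp_pos: [0.5937, 0.0748, 0.0365]
orientation: [0.006, 0.619, 0.785, -0.004]
wrist_force: [1.9, -23.3, 3.2]
finger_gap: -0.0
grip_force: 0.0
```

```bash
python3 - <<'E'
from h import *
where();print(get_state()['ft_torque'])
a=snap('wrist','w2')[0];b=snap('side','s2')[0];c=snap('scene','c2')[0]
cv2.imwrite('pics/m2.png',np.hstack([cv2.resize(c[80:280,320:520],(400,400)),cv2.resize(b[300:450,180:330],(400,400),interpolation=2)])[:,:,::-1])
where()
E
```

```text
t 3.45 px,py,z mm [  1.3 -39.6  36.5] toolx yaw 103.49 tilt [ 0.0039 -0.013  -0.9999] F [  1.9 -23.3   3.2] gap -0.0 grip 0.0
[-3.91892558 -0.3217188   0.06201733]
t 3.6 px,py,z mm [  1.3 -39.6  36.5] toolx yaw 103.48 tilt [ 0.0039 -0.0124 -0.9999] F [  1.9 -23.3   2.4] gap -0.0 grip 0.0
```

View pics/m2.png

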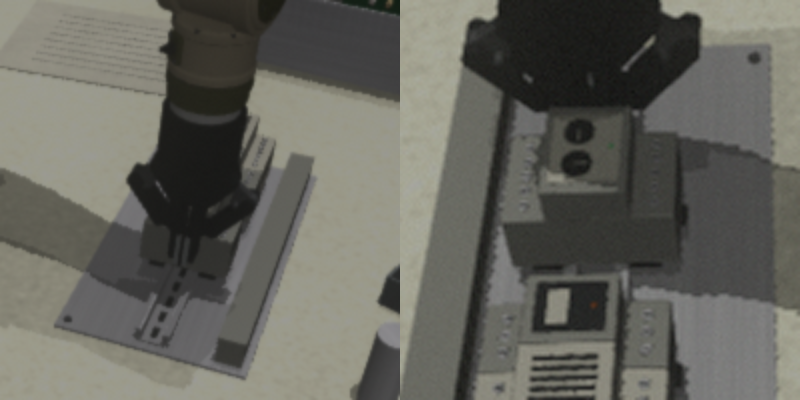

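The side crop shows the gripper against the device's free side, with the gap to the neighbour still visible. I'll measure whether the device moved.

```bash
cat >> h.py <<'E'
def dev(f):
    z=load(f);P=pts(z)[z['d']>0];Q=P[:,:2]-O;px=Q@PX;py=Q@PY;h=P[:,2]
    pc=lambda v:(np.percentile(v,[1,99])*1000).round(1).tolist() if len(v) else None
    for nm,lo,hi in(('nose',.082,.089),('body',.058,.066)):
        for yy,c in((-.06,.03),(.03,.078)):
            pass
        m=(h>lo)&(h<hi)&(abs(px)<.046)&(py>-.04)&(py<.15)
        hst,e=np.histogram(py[m],np.arange(-.04,.152,.004));print(f,nm,hst.tolist(),'x',pc(px[m]))
E
python3 - <<'E'
from h import *
for f in('side0','s2','w1','w2'):dev(f)
E
```

```text
side0 nose [0, 0, 1, 44, 70, 63, 76, 71, 80, 66, 80, 69, 79, 83, 77, 84, 108, 4, 0, 0, 0, 0, 0, 0, 0, 0, 0, 0, 2, 68, 95, 94, 102, 102, 104, 101, 108, 115, 103, 105, 113, 117, 109, 116, 117, 113, 121] x [-21.1, 23.0]
side0 body [0, 0, 1, 40, 63, 63, 65, 59, 76, 68, 60, 72, 72, 62, 82, 79, 212, 4, 0, 0, 0, 0, 0, 0, 0, 0, 0, 0, 0, 64, 78, 96, 79, 86, 93, 87, 97, 103, 82, 94, 99, 101, 99, 102, 104, 101, 103] x [-43.5, 45.4]
s2 nose [5, 6, 24, 92, 63, 64, 68, 72, 69, 78, 80, 79, 76, 77, 80, 85, 101, 65, 0, 0, 0, 0, 0, 0, 0, 0, 0, 0, 0, 71, 91, 98, 102, 101, 98, 107, 107, 114, 104, 108, 107, 115, 108, 124, 111, 127, 118] x [-21.2, 23.7]
s2 body [0, 0, 0, 15, 62, 65, 65, 67, 70, 57, 74, 65, 76, 70, 72, 82, 129, 117, 0, 0, 0, 0, 0, 0, 0, 0, 0, 0, 1, 61, 85, 88, 90, 88, 83, 95, 95, 97, 84, 98, 94, 97, 106, 96, 109, 101, 107] x [-43.5, 45.4]
w1 nose [0, 0, 0, 443, 527, 568, 575, 556, 562, 635, 574, 633, 577, 663, 644, 599, 409, 0, 0, 0, 0, 0, 0, 0, 0, 0, 0, 0, 66, 323, 0, 0, 0, 0, 0, 0, 0, 0, 0, 0, 0, 0, 0, 0, 0, 0, 0] x [-21.2, 22.6]
w1 body [0, 0, 0, 309, 383, 429, 381, 440, 379, 446, 444, 397, 456, 448, 461, 460, 262, 0, 0, 0, 0, 0, 0, 0, 0, 0, 0, 0, 160, 936, 611, 95, 0, 0, 0, 0, 0, 0, 0, 0, 0, 0, 0, 0, 0, 0, 0] x [-43.6, 45.1]
w2 nose [137, 77, 403, 2548, 2057, 2077, 2212, 2301, 2368, 2482, 2513, 2586, 2673, 2783, 2891, 2952, 3037, 600, 0, 0, 0, 0, 0, 0, 0, 0, 0, 0, 0, 0, 0, 0, 0, 0, 0, 0, 0, 0, 0, 0, 0, 0, 0, 0, 0, 0, 0] x [-23.5, 27.1]
w2 body [0, 0, 0, 352, 1080, 1082, 1138, 1124, 1217, 1189, 1261, 1250, 1307, 1343, 1357, 1417, 1428, 0, 0, 0, 0, 0, 0, 0, 0, 0, 0, 0, 0, 0, 0, 0, 0, 0, 0, 0, 0, 0, 0, 0, 0, 0, 0, 0, 0, 0, 0] x [-43.3, 45.1]
```

The device tilted and jammed because contact is high, with the wider knuckles against the nose. I'll back off and tilt the tool so that the fingertips lead low down.

{"name": "drive_tool", "arguments": {"deltas": [[[255,-0.01,-0.001,0,0,0,0],[255,-0.02,-0.001,0.002,0,0,0],[255,-0.02,-0.001,0.005,0,7,0],[255,-0.02,-0.001,0.008,0,14,0],[255,-0.02,-0.001,0.008,0,14,0],[255,-0.015,-0.001,0.008,0,14,0],[255,-0.013,-0.001,0.008,0,14,0]]]}}

```text
clock: 4.47
tcp_pos: [0.5931, 0.0701, 0.0275]
orientation: [-0.096, 0.612, 0.782, 0.075]
wrist_force: [-0.2, -0.1, 0.7]
finger_gap: 0.0003
grip_force: 0.0
```

```bash
python3 - <<'E'
from h import *
where();snap('side','s3');dev('s3')
E
```

```text
t 4.47 px,py,z mm [ -0.5 -44.1  27.5] toolx yaw 103.88 tilt [-0.0577  0.2341 -0.9705] F [-0.2 -0.1  0.7] gap 0.3 grip 0.0
s3 nose [0, 0, 0, 44, 66, 68, 78, 68, 73, 71, 76, 80, 80, 78, 73, 88, 104, 5, 0, 0, 0, 0, 0, 0, 0, 0, 0, 0, 0, 63, 98, 94, 106, 92, 109, 107, 94, 129, 97, 105, 112, 116, 106, 124, 111, 124, 121] x [-21.0, 23.0]
s3 body [0, 0, 0, 42, 54, 62, 68, 64, 70, 67, 71, 56, 74, 72, 71, 83, 201, 16, 0, 0, 0, 0, 0, 0, 0, 0, 0, 0, 0, 61, 88, 81, 90, 82, 92, 92, 94, 101, 87, 85, 106, 97, 98, 106, 99, 111, 105] x [-43.5, 45.4]
```

{"name": "drive_tool", "arguments": {"deltas": [[[255,0.0019,0,0.0005,0,0,0],[255,0.0039,0,0.001,0,0,0],[255,0.0058,0,0.0015,0,0,0],[255,0.0078,0,0.0019,0,0,0],[255,0.0097,0,0.0024,0,0,0]]]}}

```text
clock: 5.15
tcp_pos: [0.5913, 0.0782, 0.0273]
orientation: [-0.096, 0.613, 0.781, 0.075]
wrist_force: [-0.5, -1.5, 0.4]
finger_gap: 0.0001
grip_force: 0.5
```

```bash
python3 - <<'E'
from h import *
where();snap('side','s4');dev('s4')
E
```

```text
t 5.15 px,py,z mm [ -0.3 -35.8  27.3] toolx yaw 103.76 tilt [-0.0573  0.2344 -0.9704] F [-0.5 -1.5  0.4] gap 0.1 grip 0.5
s4 nose [137, 29, 0, 9, 71, 71, 69, 71, 73, 78, 74, 75, 84, 72, 83, 83, 94, 63, 0, 0, 0, 0, 0, 0, 0, 0, 0, 0, 0, 67, 93, 96, 95, 103, 105, 106, 109, 119, 100, 97, 116, 113, 119, 116, 120, 117, 123] x [-27.2, 27.7]
s4 body [0, 0, 0, 11, 58, 64, 61, 66, 70, 61, 69, 67, 69, 75, 65, 84, 93, 158, 0, 0, 0, 0, 0, 0, 0, 0, 0, 0, 1, 63, 82, 84, 94, 86, 92, 95, 92, 99, 85, 86, 95, 103, 104, 100, 97, 110, 100] x [-43.5, 45.3]
```

It now slides with about 1.5 N. I'll continue slowly.

{"name": "drive_tool", "arguments": {"deltas": [[[255,0.0029,0,0.0007,0,0,0],[255,0.0058,0,0.0014,0,0,0],[255,0.0087,0,0.0022,0,0,0],[255,0.0116,0,0.0029,0,0,0],[255,0.0145,0,0.0036,0,0,0],[255,0.0174,0,0.0043,0,0,0],[255,0.0203,0,0.0051,0,0,0],[255,0.0232,0,0.0058,0,0,0],[255,0.0261,0,0.0065,0,0,0],[255,0.029,0,0.0072,0,0,0],[255,0.0319,0,0.008,0,0,0],[255,0.0349,0,0.0087,0,0,0]]]}}

```text
clock: 6.7
tcp_pos: [0.5825, 0.1135, 0.0273]
orientation: [-0.096, 0.613, 0.781, 0.075]
wrist_force: [0.5, -0.2, 1.6]
finger_gap: 0.0005
grip_force: 0.5
```

```bash
python3 - <<'E'
from h import *
where();snap('side','s5');dev('s5')
E
```

```text
t 6.7 px,py,z mm [-0.4  0.6 27.3] toolx yaw 103.77 tilt [-0.0576  0.2349 -0.9703] F [ 0.5 -0.2  1.6] gap 0.5 grip 0.5
s5 nose [0, 0, 0, 3, 39, 13, 3, 11, 19, 132, 40, 0, 7, 71, 75, 79, 81, 81, 92, 80, 83, 82, 95, 93, 100, 89, 82, 0, 1, 70, 88, 98, 101, 102, 100, 114, 98, 119, 107, 102, 114, 110, 120, 109, 117, 123, 123] x [-29.0, 31.5]
s5 body [0, 0, 0, 0, 0, 1, 1, 2, 4, 0, 0, 0, 8, 61, 75, 66, 70, 78, 75, 69, 83, 70, 80, 78, 87, 82, 82, 0, 1, 62, 83, 87, 87, 91, 87, 94, 90, 106, 88, 87, 102, 95, 102, 106, 98, 113, 99] x [-43.5, 45.4]
```

{"name": "drive_tool", "arguments": {"deltas": [[[255,0.0012,0,0.0003,0,0,0],[255,0.0024,0,0.0006,0,0,0],[255,0.0036,0,0.0009,0,0,0],[255,0.0047,0,0.0012,0,0,0],[255,0.0057,0,0.0014,0,0,0],[255,0.0065,0,0.0016,0,0,0],[255,0.007,0,0.0017,0,0,0],[255,0.0075,0,0.0018,0,0,0]]]}}

```text
clock: 7.75
tcp_pos: [0.5807, 0.1209, 0.0273]
orientation: [-0.096, 0.613, 0.781, 0.075]
wrist_force: [-0.3, 0.2, 0.6]
finger_gap: -0.0002
grip_force: 0.5
```

{"name": "drive_tool", "arguments": {"deltas": [[[255,0.0004,0,0.0001,0,0,0],[255,0.0008,0,0.0002,0,0,0],[255,0.0011,0,0.0003,0,0,0]]]}}

```text
clock: 8.12
tcp_pos: [0.5804, 0.1219, 0.0273]
orientation: [-0.096, 0.613, 0.781, 0.075]
wrist_force: [-0.3, -0.5, -0.1]
finger_gap: -0.0
grip_force: 0.5
```

{"name": "drive_tool", "arguments": {"deltas": [[[255,0.0004,0,0.0001,0,0,0],[255,0.0008,0,0.0002,0,0,0],[255,0.0011,0,0.0003,0,0,0]]]}}

```text
clock: 8.5
tcp_pos: [0.5802, 0.1231, 0.0273]
orientation: [-0.096, 0.613, 0.781, 0.075]
wrist_force: [-1.2, -1.5, -0.7]
finger_gap: -0.0001
grip_force: 0.5
```

```bash
python3 - <<'E'
from h import *
where();p=snap('side','s6')[0];dev('s6')
cv2.imwrite('pics/m6.png',cv2.resize(p[330:450,190:310],(600,600),interpolation=2)[:,:,::-1])
E
```

```text
t 8.5 px,py,z mm [-0.3 10.4 27.3] toolx yaw 103.77 tilt [-0.0575  0.2349 -0.9703] F [-1.2 -1.5 -0.7] gap -0.1 grip 0.5
s6 nose [0, 0, 0, 0, 0, 2, 20, 37, 8, 9, 17, 53, 138, 3, 1, 44, 77, 83, 85, 79, 88, 89, 88, 85, 87, 90, 93, 96, 120, 63, 100, 97, 103, 101, 107, 96, 105, 125, 99, 103, 113, 105, 123, 112, 114, 128, 112] x [-29.1, 32.3]
s6 body [0, 0, 0, 0, 0, 0, 0, 1, 2, 5, 3, 2, 0, 0, 0, 43, 68, 68, 79, 73, 76, 72, 73, 86, 83, 80, 75, 85, 103, 62, 80, 87, 88, 92, 84, 100, 96, 93, 90, 88, 101, 99, 102, 105, 96, 111, 104] x [-43.6, 45.5]
```

View pics/m6.png

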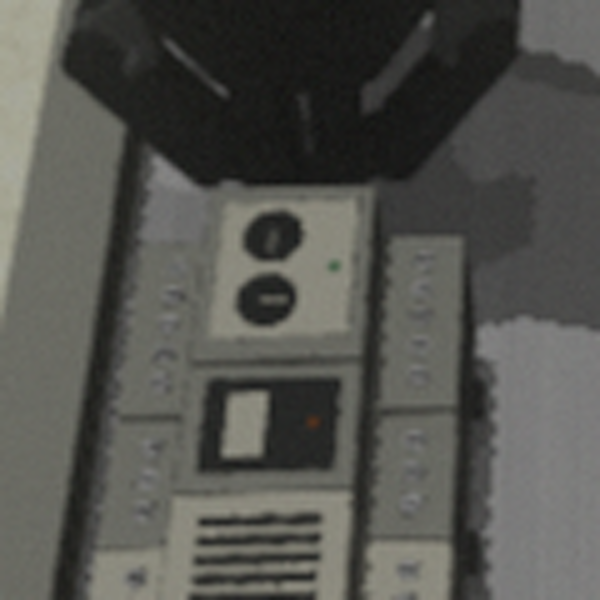

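The device in the crop (nose edge at row 355) meets the neighbour visually. The force is still only sliding friction, so I'll advance in tiny steps until contact.

{"name": "drive_tool", "arguments": {"deltas": [[[255,0.0003,0,0.0001,0,0,0],[255,0.0006,0,0.0001,0,0,0],[255,0.0008,0,0.0002,0,0,0]]]}}

```text
clock: 8.93
tcp_pos: [0.58, 0.1239, 0.0273]
orientation: [-0.096, 0.613, 0.781, 0.075]
wrist_force: [0.4, -0.9, 0.5]
finger_gap: -0.0
grip_force: 0.5
```

{"name": "drive_tool", "arguments": {"deltas": [[[255,0.0003,0,0.0001,0,0,0],[255,0.0006,0,0.0001,0,0,0],[255,0.0006,0,0.0001,0,0,0]]]}}

```text
clock: 9.3
tcp_pos: [0.5799, 0.1244, 0.0273]
orientation: [-0.096, 0.613, 0.781, 0.075]
wrist_force: [1.0, -0.4, -0.4]
finger_gap: 0.0002
grip_force: 0.5
```

{"name": "drive_tool", "arguments": {"deltas": [[[255,0.0004,0,0.0001,0,0,0],[255,0.0006,0,0.0001,0,0,0],[255,0.0006,0,0.0001,0,0,0]]]}}

```text
clock: 9.68
tcp_pos: [0.5799, 0.1245, 0.0274]
orientation: [-0.095, 0.613, 0.781, 0.075]
wrist_force: [1.2, -3.7, -0.9]
finger_gap: -0.0001
grip_force: 2.0
```

{"name": "drive_tool", "arguments": {"deltas": [[[255,0.0004,0,0.0001,0,0,0],[255,0.0006,0,0.0001,0,0,0],[255,0.0006,0,0.0001,0,0,0]]]}}

```text
clock: 10.05
tcp_pos: [0.5799, 0.1246, 0.0274]
orientation: [-0.095, 0.613, 0.781, 0.075]
wrist_force: [1.0, -6.6, -1.7]
finger_gap: 0.0003
grip_force: 3.1
```

```bash
python3 - <<'E'
from h import *
where();p=snap('side','s7')[0];dev('s7')
E
```

```text
t 10.05 px,py,z mm [-0.2 12.  27.4] toolx yaw 103.73 tilt [-0.057   0.2331 -0.9708] F [ 1.  -6.6 -1.7] gap 0.3 grip 3.1
s7 nose [0, 0, 0, 0, 0, 0, 8, 48, 10, 10, 16, 19, 151, 26, 0, 18, 76, 85, 82, 84, 83, 81, 92, 89, 88, 94, 93, 94, 102, 87, 93, 95, 101, 109, 97, 109, 108, 119, 98, 100, 115, 115, 114, 116, 116, 119, 119] x [-29.6, 31.9]
s7 body [0, 0, 0, 0, 0, 0, 0, 0, 1, 6, 2, 1, 0, 0, 0, 15, 73, 65, 79, 76, 75, 73, 79, 68, 84, 83, 82, 80, 92, 72, 87, 87, 88, 89, 86, 91, 100, 92, 95, 88, 102, 93, 105, 98, 103, 102, 104] x [-43.6, 45.4]
```

The device is in contact at 6.6 N and flush. I'll retreat, level the tool and go above the clamp with the fingers open.

{"name": "drive_tool", "arguments": {"deltas": [[[255,-0.005,0,-0.0012,0,0,0],[255,-0.0291,0,-0.0073,0,0,0],[200,-0.017,0,-0.056,0,0,0],[100,-0.005,0,-0.105,0,-5,0],[0,0.0072,0,-0.1528,0,-14,0],[0,0.0072,0,-0.1528,0,-14,0]]]}}

```text
clock: 10.85
tcp_pos: [0.5888, 0.0994, 0.183]
orientation: [0.003, 0.616, 0.788, 0.004]
wrist_force: [0.5, 0.1, 0.2]
finger_gap: 0.0722
grip_force: 0.0
```

{"name": "drive_tool", "arguments": {"deltas": [[[0,-0.05,-0.0075,0,0,0,2],[0,-0.1,-0.015,0,0,0,4],[0,-0.15,-0.0225,0,0,0,6],[0,-0.2,-0.03,0,0,0,8],[0,-0.25,-0.038,0,0,0,9.3],[0,-0.3,-0.045,0.01,0,0,9.3],[0,-0.35,-0.053,0.03,0,0,9.3],[0,-0.384,-0.058,0.047,0,0,9.3],[0,-0.384,-0.058,0.047,0,0,9.3],[0,-0.384,-0.058,0.047,0,0,9.3]]]}}

```text
clock: 12.1
tcp_pos: [0.6211, -0.2895, 0.1295]
orientation: [-0.001, 0.679, 0.734, 0.0]
wrist_force: [0.8, -0.1, -0.2]
finger_gap: 0.0854
grip_force: 0.0
```

```bash
python3 - <<'E'
from h import *
s=where();print(s['tcp_pos'].round(4));snap('wrist','w8');snap('side','s8');dev('s8')
z=load('w8');P=pts(z);P=P[z['d']>0]
C=P[(abs(P[:,0]-.6225)<.06)&(abs(P[:,1]+.291)<.04)&(P[:,2]>.022)&(P[:,2]<.072)]
for lo,hi in((.024,.036),(.05,.07),(.022,.07)):
    c=C[(C[:,2]>lo)&(C[:,2]<hi)];r=cv2.minAreaRect((c[:,:2]*1000).astype(np.float32));print(lo,len(c),np.round(r[0],1),np.round(r[1],1),round(r[2],1))
c=C[C[:,2]>.055]
for s in(-1,1):
    k=c[(c[:,0]-.6225)*s>.01]; print(s,len(k),k.mean(0).round(4) if len(k) else '',k.max(0).round(4),k.min(0).round(4))
E
```

```text
t 12.1 px,py,z mm [ -59.  -400.   129.5] toolx yaw 94.46 tilt [-0.0014  0.0025 -1.    ] F [ 0.8 -0.1 -0.2] gap 85.4 grip 0.0
[ 0.6211 -0.2895  0.1295]
s8 nose [0, 0, 0, 0, 0, 0, 0, 0, 0, 0, 0, 0, 0, 0, 0, 19, 80, 75, 83, 82, 85, 95, 84, 86, 87, 98, 91, 99, 102, 85, 95, 89, 108, 99, 104, 106, 105, 113, 96, 109, 111, 114, 112, 118, 112, 124, 121] x [-21.1, 23.1]
s8 body [0, 0, 0, 0, 0, 0, 0, 0, 0, 0, 0, 0, 0, 0, 0, 16, 75, 61, 82, 64, 78, 80, 80, 68, 82, 80, 83, 86, 87, 80, 80, 91, 89, 83, 89, 93, 96, 99, 86, 95, 98, 95, 101, 102, 100, 107, 107] x [-43.6, 45.5]
0.024 2305 [ 622.3 -291.6] [46.1 30. ] 5.1
0.05 1330 [ 622.7 -291.8] [66.4 22.4] 4.8
0.022 4497 [ 622.7 -291.6] [66.4 30. ] 5.1
-1 537 [ 0.5938 -0.2937  0.0625] [ 0.5985 -0.2835  0.067 ] [ 0.589  -0.3057  0.0551]
1 536 [ 0.6515 -0.2884  0.0626] [ 0.6564 -0.2781  0.0666] [ 0.6467 -0.3002  0.055 ]
```

View pics/w8.png

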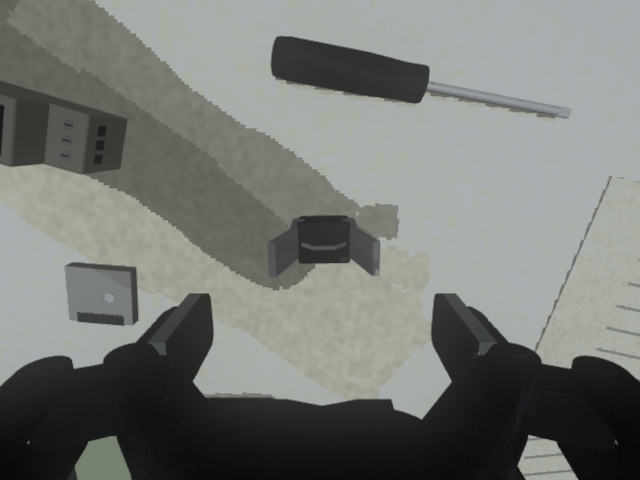

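The wrist picture shows the clamp centred near (324,240), below the open fingers (195 and 450), and it measures 5.0° yaw. I'll descend and squeeze while rising slightly.

{"name": "drive_tool", "arguments": {"deltas": [[[0,-0.0023,0.0013,0.03,0,0,-0.5],[0,-0.0023,0.0013,0.07,0,0,-0.5],[0,-0.0023,0.0013,0.09,0,0,-0.5],[0,-0.0023,0.0013,0.0985,0,0,-0.5],[30,-0.0023,0.0013,0.0985,0,0,-0.5],[45,-0.0023,0.0013,0.0985,0,0,-0.5],[55,-0.0023,0.0013,0.0985,0,0,-0.5],[55,-0.0023,0.0013,0.0985,0,0,-0.5]]], "newtons": 25}}

```text
clock: 13.2
tcp_pos: [0.6235, -0.2928, 0.0328]
orientation: [0.001, 0.676, 0.737, -0.0]
wrist_force: [-0.9, 0.4, 0.6]
finger_gap: 0.067
grip_force: 0.5
```

```bash
python3 - <<'E'
from h import *
s=where();print(s['tcp_pos'].round(4))
E
```

```text
t 13.2 px,py,z mm [ -57.5 -403.7   32.8] toolx yaw 94.96 tilt [ 8.e-04 -8.e-04 -1.e+00] F [-0.9  0.4  0.6] gap 67.0 grip 0.5
[ 0.6235 -0.2928  0.0328]
```

{"name": "drive_tool", "arguments": {"deltas": [[[68,0.001,0,-0.001,0,0,0],[82,0.001,0,-0.002,0,0,0],[96,0.001,0,-0.003,0,0,0],[110,0.001,0,-0.004,0,0,0],[122,0.001,0,-0.0045,0,0,0],[135,0.001,0,-0.005,0,0,0],[135,0.001,0,-0.005,0,0,0],[135,0.001,0,-0.005,0,0,0]]], "newtons": 25}}

```text
clock: 14.2
tcp_pos: [0.6226, -0.2919, 0.0378]
orientation: [0.0, 0.676, 0.737, -0.001]
wrist_force: [-2.3, -0.4, 7.2]
finger_gap: 0.0408
grip_force: 16.3
```

```bash
cat >> h.py <<'E'
def clampfit(f,c,a=None,z0=0):
    z=load(f);P=pts(z);ok=(z['d']>0);p=z['p'].astype(int)
    m=ok&(np.hypot(P[...,0]-c[0],P[...,1]-c[1])<.04)&(abs(P[...,2]-z0-.031)<.006)
    k=P[m];r=cv2.minAreaRect((k[:,:2]*1000).astype(np.float32));print(f,m.sum(),np.round(r[0],1),np.round(r[1],1),round(r[2],1),'ztop',np.percentile(k[:,2],[10,50,90]).round(4))
E
python3 - <<'E'
from h import *
s=where();print(s['tcp_pos'].round(4))
p=snap('wrist','w9')[0];q=snap('side','s9')[0];clampfit('w9',s['tcp_pos'])
cv2.imwrite('pics/m9.png',np.hstack([p[150:450,170:470],cv2.resize(q[170:245,255:345],(360,300),interpolation=2)])[:,:,::-1])
E
```

```text
t 14.2 px,py,z mm [ -58.1 -402.7   37.8] toolx yaw 94.94 tilt [-7.e-04 -1.e-03 -1.e+00] F [-2.3 -0.4  7.2] gap 40.8 grip 16.3
[ 0.6226 -0.2919  0.0378]
w9 4665 [ 622.6 -290.9] [45.3 30.5] 5.0 ztop [0.0276 0.0286 0.03  ]
```

View pics/m9.png

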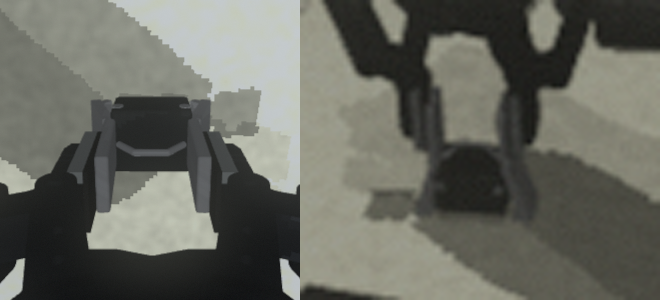

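The clamp is squeezed open to 40.8 mm with the levers upright, and it stands level in both views. I'll lift it and carry it to a point above the rail, short of the device.

{"name": "drive_tool", "arguments": {"deltas": [[[138,0,0,0,0,0,0],[138,0,0,-0.01,0,0,0],[138,0,0,-0.03,0,0,0],[138,0,0,-0.06,0,0,0],[138,0.02,0,-0.085,0,0,0],[138,0.06,-0.001,-0.09,0,0,-1],[138,0.1,-0.001,-0.09,0,0,-2],[138,0.14,-0.0015,-0.09,0,0,-3],[138,0.18,-0.002,-0.09,0,0,-4],[138,0.22,-0.002,-0.09,0,0,-5],[138,0.26,-0.003,-0.09,0,0,-6],[138,0.3,-0.003,-0.09,0,0,-7]]]}}

```text
clock: 15.8
tcp_pos: [0.5937, 0.0086, 0.1268]
orientation: [-0.0, 0.629, 0.777, -0.0]
wrist_force: [-0.8, -0.5, -1.0]
finger_gap: 0.0395
grip_force: 20.0
```

{"name": "drive_tool", "arguments": {"deltas": [[[138,0.03,0,0,0,0,-1],[138,0.06,0,0,0,0,-1.9],[138,0.09,0,0,0,0,-1.9],[138,0.1,0,0.01,0,0,-1.9],[138,0.105,0,0.03,0,0,-1.9],[138,0.105,0,0.05,0,0,-1.9],[138,0.105,0,0.05,0,0,-1.9],[138,0.105,0,0.05,0,0,-1.9]]]}}

```text
clock: 16.8
tcp_pos: [0.5727, 0.1094, 0.0772]
orientation: [0.0, 0.617, 0.787, -0.0]
wrist_force: [-0.7, 0.6, -1.2]
finger_gap: 0.0397
grip_force: 20.0
```

```bash
python3 - <<'E'
from h import *
s=where();t=s['tcp_pos']
p=snap('wrist','w10')[0];q=snap('side','s10')[0];c=snap('scene','c10')[0]
z=load('w10');P=pts(z);ok=z['d']>0
Q=P[...,:2]-O;px=Q@PX;py=Q@PY;h=P[...,2]
pc=lambda v:(np.percentile(v,[1,50,99])*1000).round(1).tolist()
m=ok&(h>.05)&(h<.075)&(abs(px)<.0165)&(abs(py)<.03);
hst,e=np.histogram(h[m],np.arange(.04,.08,.002));print(hst)
for lo,hi in((.055,.064),(.064,.075)):
    k=m&(h>lo)&(h<hi)
    if k.sum()>20:
        r=cv2.minAreaRect((np.c_[px[k],py[k]]*1000).astype(np.float32));print(lo,k.sum(),pc(px[k]),pc(py[k]),pc(h[k]),np.round(r[0],1),np.round(r[1],1),r[2])
for lo,hi,n in((.015,.021,'rail'),(.082,.089,'nose')):
    k=ok&(h>lo)&(h<hi)&(abs(px)<.03)&(abs(py)<.09)
    if k.sum()>20: print(n,k.sum(),pc(px[k]),pc(py[k]))
cv2.imwrite('pics/m10.png',np.hstack([p[60:460,120:520],cv2.resize(c[110:270,340:500],(400,400),interpolation=2)])[:,:,::-1])
E
```

```text
t 16.8 px,py,z mm [-10.9  -1.   77.2] toolx yaw 103.84 tilt [ 0.e+00 -1.e-04 -1.e+00] F [-0.7  0.6 -1.2] gap 39.7 grip 20.0
[   0    0    0    0    0   19   27   39   29   33   81  118  133 1822
  925   53   71   35    0]
0.055 276 [-16.1, 7.8, 15.2] [1.7, 12.1, 15.0] [55.2, 61.6, 63.9] [ 1.3 11.9] [ 9.9 34.3] 66.386962890625
0.064 3039 [-16.3, -4.3, 10.6] [-14.6, 3.3, 14.6] [64.7, 67.7, 74.1] [-2.1 -0.2] [30.8 28.6] 89.55012512207031
rail 1233 [-16.8, -11.3, 17.8] [-89.6, -69.5, -42.6]
nose 24327 [-21.4, 0.9, 22.6] [10.3, 59.1, 89.4]
```

View pics/m10.png

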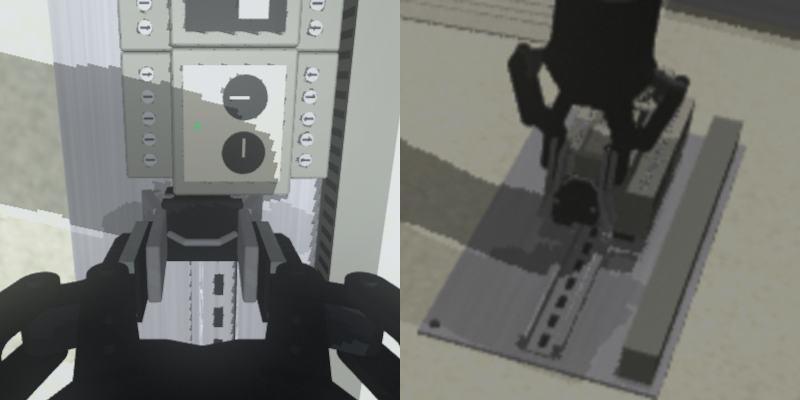

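The clamp is held level and astride at the correct yaw, but 11 mm left of the rail's centre. I'll correct that, leaving a small gap to the device, and lower it.

{"name": "drive_tool", "arguments": {"deltas": [[[138,0,0.006,0,0,0,0],[138,0.003,0.0114,0,0,0,0],[138,0.005,0.0114,0,0,0,0],[138,0.005,0.0114,0,0,0,0],[138,0.005,0.0114,0.008,0,0,0],[138,0.005,0.0114,0.016,0,0,0],[138,0.005,0.0114,0.022,0,0,0],[138,0.005,0.0114,0.025,0,0,0],[138,0.005,0.0114,0.027,0,0,0],[138,0.005,0.0114,0.027,0,0,0]]]}}

```text
clock: 18.2
tcp_pos: [0.5823, 0.1174, 0.0499]
orientation: [0.0, 0.617, 0.787, -0.0]
wrist_force: [-1.0, -0.3, -0.9]
finger_gap: 0.0399
grip_force: 20.0
```

```bash
python3 - <<'E'
from h import *
s=where();p=snap('wrist','w11')[0]
z=load('w11');P=pts(z);ok=z['d']>0
Q=P[...,:2]-O;px=Q@PX;py=Q@PY;h=P[...,2]
pc=lambda v:(np.percentile(v,[1,50,99])*1000).round(1).tolist()
m=ok&(h>.035)&(h<.046)&(abs(px)<.0165)&(abs(py-.005)<.03);print('body',m.sum(),pc(px[m]),pc(py[m]),pc(h[m]))
E
```

```text
t 18.2 px,py,z mm [ 0.4  4.5 49.9] toolx yaw 103.87 tilt [ 0.e+00 -1.e-04 -1.e+00] F [-1.  -0.3 -0.9] gap 39.9 grip 20.0
body 1241 [-14.8, 0.7, 16.4] [-9.5, -4.7, 1.9] [39.1, 40.5, 44.8]
```

{"name": "drive_tool", "arguments": {"deltas": [[[138,0.0006,0,0,0,0,0],[138,0.0012,0,0,0,0,0],[138,0.0016,0,0,0,0,0],[138,0.002,0,0,0,0,0],[138,0.002,0,0,0,0,0]]]}}

```text
clock: 18.88
tcp_pos: [0.5818, 0.1194, 0.05]
orientation: [0.0, 0.617, 0.787, -0.0]
wrist_force: [0.7, 0.5, -1.4]
finger_gap: 0.0397
grip_force: 20.0
```

{"name": "drive_tool", "arguments": {"deltas": [[[138,0.0004,0,0,0,0,0],[138,0.0007,0,0,0,0,0],[138,0.0007,0,0,0,0,0]]]}}

```text
clock: 19.25
tcp_pos: [0.5818, 0.1197, 0.05]
orientation: [0.0, 0.617, 0.787, -0.0]
wrist_force: [0.1, -1.6, -0.2]
finger_gap: 0.0398
grip_force: 20.0
```

{"name": "drive_tool", "arguments": {"deltas": [[[138,0.0003,0,0,0,0,0],[138,0.0005,0,0,0,0,0],[138,0.0005,0,0,0,0,0]]]}}

```text
clock: 19.62
tcp_pos: [0.5818, 0.1198, 0.0501]
orientation: [0.001, 0.617, 0.787, -0.0]
wrist_force: [-0.7, -5.2, -0.4]
finger_gap: 0.0396
grip_force: 20.1
```

```bash
python3 - <<'E'
from h import *
where()
E
```

```text
t 19.62 px,py,z mm [ 0.4  6.9 50.1] toolx yaw 103.83 tilt [ 5.0e-04 -1.6e-03 -1.0e+00] F [-0.7 -5.2 -0.4] gap 39.6 grip 20.1
```

Contact with the device's free side is at 5 N. Next I'll lower it onto the rail.

{"name": "drive_tool", "arguments": {"deltas": [[[138,0,0,0.0008,0,0,0],[138,0,0,0.0016,0,0,0],[138,0,0,0.0023,0,0,0],[138,0,0,0.0028,0,0,0],[138,0,0,0.0028,0,0,0]]]}}

```text
clock: 20.25
tcp_pos: [0.5822, 0.1198, 0.0492]
orientation: [0.001, 0.617, 0.787, 0.0]
wrist_force: [-2.2, -6.2, 10.6]
finger_gap: 0.0396
grip_force: 21.2
```

{"name": "drive_tool", "arguments": {"deltas": [[[138,0,0,0.0004,0,0,0],[138,0,0,0.0008,0,0,0],[138,0,0,0.0008,0,0,0]]]}}

```text
clock: 20.62
tcp_pos: [0.5823, 0.1198, 0.0492]
orientation: [0.002, 0.617, 0.787, 0.0]
wrist_force: [-4.2, -6.3, 15.2]
finger_gap: 0.0394
grip_force: 21.5
```

```bash
python3 - <<'E'
from h import *
s=where();print(s['ft_torque'].round(2));p=snap('wrist','w12')[0];c=snap('scene','c12')[0]
for f,z0 in(('w9',.0286),('w10',.068),('w11',.0405),('w12',.0395)):
    z=load(f);P=pts(z);ok=z['d']>0
    Q=P[...,:2]-O;px=Q@PX;py=Q@PY;h=P[...,2]
    cx,cy={'w9':(-.0581,-.4027),'w10':(-.0109,-.001),'w11':(.0004,.0045),'w12':(.0006,.007)}[f]
    m=ok&(abs(h-z0)<.006)&(abs(px-cx)<.013)&(abs(py-cy)<.014)
    A_=np.c_[px[m]-cx,py[m]-cy,np.ones(m.sum())];k,*_=np.linalg.lstsq(A_,h[m],rcond=None)
    bins=[(round(np.median(h[m&(abs(px-cx-b)<.003)]),4)) for b in(-.01,-.004,.004,.01)]
    print(f,m.sum(),k.round(4),bins,'px',np.percentile(px[m],[1,99]).round(4),'py',np.percentile(py[m],[1,99]).round(4))
cv2.imwrite('pics/m12.png',np.hstack([cv2.resize(p[200:400,200:440],(480,400)),cv2.resize(c[170:250,370:440],(320,400),interpolation=2)])[:,:,::-1])
E
```

```text
t 20.62 px,py,z mm [ 1.   6.8 49.2] toolx yaw 103.84 tilt [ 0.0027 -0.0016 -1.    ] F [-4.2 -6.3 15.2] gap 39.4 grip 21.5
[-1.3   1.16 -0.04]
w9 2956 [-0.0013 -0.0072  0.0287] [np.float64(0.0286), np.float64(0.0286), np.float64(0.0286), np.float64(0.0286)] px [-0.0709 -0.0453] py [-0.4161 -0.3889]
w10 2939 [0.0008 0.0002 0.0679] [np.float64(0.0678), np.float64(0.0677), np.float64(0.0678), np.float64(0.0679)] px [-0.0237  0.0019] py [-0.0145  0.0128]
w11 931 [0.004  0.0846 0.0413] [np.float64(0.0405), np.float64(0.0405), np.float64(0.0406), np.float64(0.0405)] px [-0.0124  0.0133] py [-0.0093  0.0008]
w12 854 [0.0051 0.0577 0.0406] [np.float64(0.0399), np.float64(0.04), np.float64(0.04), np.float64(0.04)] px [-0.0122  0.0135] py [-0.0068  0.0008]
```

View pics/m12.png

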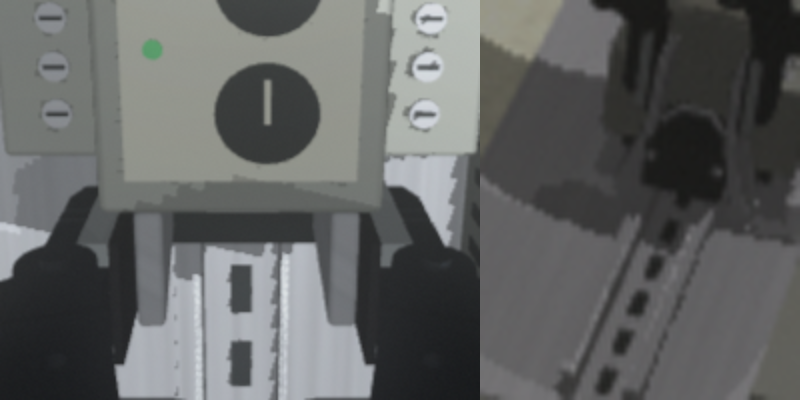

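The clamp body is about 1.9 mm too high, and the moment points to the left hook resting on the rail's edge. In the picture the handles' centre (crop column 247) is slightly right of the rail slot (241). I'll lift, open wider, shift left 1 mm and lower again.

{"name": "drive_tool", "arguments": {"deltas": [[[138,0,0,-0.003,0,0,0],[138,-0.0004,0,-0.0056,0,0,0],[148,-0.0004,-0.001,-0.0056,0,0,0],[148,-0.0004,-0.001,-0.0056,0,0,0],[148,-0.0004,-0.001,-0.0056,0,0,0]]], "newtons": 30}}

```text
clock: 21.35
tcp_pos: [0.5815, 0.1197, 0.0523]
orientation: [0.001, 0.617, 0.787, 0.0]
wrist_force: [2.6, -4.4, 0.8]
finger_gap: 0.0362
grip_force: 23.5
```

```bash
python3 - <<'E'
from h import *
s=where();p=snap('wrist','w13')[0];c=snap('scene','c13')[0]
z=load('w13');P=pts(z);ok=z['d']>0
Q=P[...,:2]-O;px=Q@PX;py=Q@PY;h=P[...,2]
m=ok&(abs(h-.043)<.006)&(abs(px)<.03)&(abs(py)<.015);print('body',np.median(h[m&(abs(px)<.01)]).round(4))
# handles: steel, h .055-.075 between pads
g=z['p'].astype(int).mean(2)
for v in(290,300,320,340):
    r=slice(200,440);k=ok[v,r]&(h[v,r]>.03);print(v,[(u+200,int(g[v,u+200]),round(px[v,u+200]*1e3,1),round(h[v,u+200]*1e3)) for u in np.flatnonzero(np.abs(np.diff(g[v,r]))>15)])
k=ok&(h>.0155)&(h<.02)&(abs(px)<.025)&(py<-.01)&(py>-.1);print('rail',k.sum(),np.percentile(px[k],[.5,1,99,99.5]).round(4))
E
```

```text
t 21.35 px,py,z mm [ 0.1  6.9 52.3] toolx yaw 103.86 tilt [ 1.7e-03 -4.0e-04 -1.0e+00] F [ 2.6 -4.4  0.8] gap 36.2 grip 23.5
body 0.0424
290 [(np.int64(391), 107, np.float64(23.0), 84), (np.int64(392), 164, np.float64(40.4), 3), (np.int64(426), 186, np.float64(59.8), 2), (np.int64(427), 147, np.float64(60.5), 1), (np.int64(432), 113, np.float64(63.2), 2)]
300 [(np.int64(237), 117, np.float64(-47.3), 2), (np.int64(238), 85, np.float64(-31.1), 66), (np.int64(251), 47, np.float64(-26.1), 66), (np.int64(391), 82, np.float64(25.2), 75), (np.int64(404), 47, np.float64(31.9), 66), (np.int64(405), 66, np.float64(32.1), 67), (np.int64(406), 155, np.float64(48.6), 3), (np.int64(425), 166, np.float64(59.5), 2), (np.int64(426), 137, np.float64(60.1), 2), (np.int64(431), 114, np.float64(63.3), 1), (np.int64(432), 89, np.float64(62.9), 4)]
320 [(np.int64(226), 181, np.float64(-54.6), 1), (np.int64(227), 164, np.float64(-53.7), 3), (np.int64(228), 105, np.float64(-30.7), 82), (np.int64(242), 41, np.float64(-26.2), 82), (np.int64(243), 58, np.float64(-24.1), 89), (np.int64(258), 82, np.float64(-19.4
[... 1006 characters left out ...]
-9.8), 18), (np.int64(303), 126, np.float64(-9.8), 7), (np.int64(304), 158, np.float64(-9.5), 3), (np.int64(315), 182, np.float64(-3.0), 5), (np.int64(316), 164, np.float64(-2.5), 4), (np.int64(317), 109, np.float64(-1.9), 5), (np.int64(326), 68, np.float64(3.3), 4), (np.int64(327), 151, np.float64(3.9), 5), (np.int64(338), 175, np.float64(10.3), 4), (np.int64(339), 140, np.float64(10.8), 5), (np.int64(340), 93, np.float64(11.2), 9), (np.int64(341), 148, np.float64(11.3), 17), (np.int64(351), 185, np.float64(16.6), 18), (np.int64(352), 135, np.float64(11.4), 78), (np.int64(365), 110, np.float64(15.9), 79), (np.int64(366), 84, np.float64(16.9), 75)]
rail 1935 [-0.0167 -0.0166  0.0179  0.018 ]
```

{"name": "drive_tool", "arguments": {"deltas": [[[148,0,0,0.001,0,0,0],[148,0,0,0.002,0,0,0],[148,0,0,0.003,0,0,0],[148,0,0,0.003,0,0,0]]]}}

```text
clock: 21.95
tcp_pos: [0.5816, 0.1197, 0.05]
orientation: [0.001, 0.617, 0.787, 0.0]
wrist_force: [1.2, -5.8, 4.8]
finger_gap: 0.0365
grip_force: 24.0
```

{"name": "drive_tool", "arguments": {"deltas": [[[148,0,0,0.001,0,0,0],[148,0,0,0.0018,0,0,0],[148,0,0,0.0018,0,0,0]]]}}

```text
clock: 22.32
tcp_pos: [0.5821, 0.1198, 0.0498]
orientation: [0.002, 0.617, 0.787, 0.001]
wrist_force: [-2.2, -5.6, 13.9]
finger_gap: 0.0364
grip_force: 25.1
```

```bash
python3 - <<'E'
from h import *
s=where();print(s['ft_torque'].round(2));p=snap('wrist','w14')[0];c=snap('scene','c14')[0]
z=load('w14');P=pts(z);ok=z['d']>0
Q=P[...,:2]-O;px=Q@PX;py=Q@PY;h=P[...,2]
m=ok&(abs(h-.040)<.006)&(abs(px)<.03)&(abs(py)<.015);print('body',[np.median(h[m&(abs(px-b)<.003)]).round(4) for b in(-.01,0,.01)])
E
```

```text
t 22.32 px,py,z mm [ 0.7  6.8 49.8] toolx yaw 103.87 tilt [ 3.8e-03 -5.0e-04 -1.0e+00] F [-2.2 -5.6 13.9] gap 36.4 grip 25.1
[-1.17  0.6  -0.02]
body [np.float64(0.04), np.float64(0.04), np.float64(0.0399)]
```

```bash
python3 - <<'E'
from h import *
for f,c,yaw in(('w8',(.6226,-.2917),5),('w9',(.6226,-.2909),5),('w10',None,13.8),('w12',None,13.8),('w14',None,13.8)):
    z=load(f);P=pts(z);ok=z['d']>0
    if c is None: c=O+PX*{'w10':-.0105,'w12':.0008,'w14':.0007}[f]+PY*{'w10':0.,'w12':.0078,'w14':.0078}[f]
    a=np.radians(yaw);X=np.array([np.cos(a),np.sin(a)]);Y=np.array([-X[1],X[0]])
    Q=P[...,:2]-c;x=Q@X;y=Q@Y;h=P[...,2]
    print(f,[(b,np.median(k).round(4),len(k)) if len(k:=h[ok&(abs(x)<.008)&(abs(y-b/1000)<.0015)&(h>.02)&(h<.075)])>5 else b for b in(-13,-10,-7,-4,0,4,8,12)])
E
```

```text
w8 [(-13, np.float64(0.0303), 87), (-10, np.float64(0.0305), 98), (-7, np.float64(0.0303), 97), (-4, np.float64(0.0311), 8), (0, np.float64(0.0403), 209), (4, np.float64(0.0304), 95), (8, np.float64(0.0306), 105), (12, np.float64(0.0303), 111)]
w9 [(-13, np.float64(0.0285), 199), (-10, np.float64(0.0286), 214), (-7, np.float64(0.0286), 109), (-4, np.float64(0.0284), 78), (0, np.float64(0.0386), 484), (4, np.float64(0.0286), 224), (8, np.float64(0.0286), 238), (12, np.float64(0.0284), 252)]
w10 [(-13, np.float64(0.0678), 192), (-10, np.float64(0.0677), 211), (-7, np.float64(0.068), 94), (-4, np.float64(0.0676), 57), (0, np.float64(0.0678), 226), (4, np.float64(0.0678), 224), (8, np.float64(0.0677), 240), (12, np.float64(0.0676), 254)]
w12 [(-13, np.float64(0.0399), 196), (-10, np.float64(0.04), 209), (-7, np.float64(0.0402), 95), -4, 0, 4, 8, 12]
w14 [(-13, np.float64(0.04), 202), (-10, np.float64(0.04), 210), (-7, np.float64(0.0402), 104), -4, 0, 4, 8, 12]
```

The body sank 1.8 mm when it was squeezed on the bench, so it is now in fact seated on the rail (+9.6 mm). I'll let it out slowly while following down.

{"name": "drive_tool", "arguments": {"deltas": [[[139,0,0,0.0006,0,0,0],[130,0,0,0.0013,0,0,0],[121,0,0,0.002,0,0,0],[112,0,0,0.0028,0,0,0],[112,0,0,0.0028,0,0,0]]]}}

```text
clock: 23.05
tcp_pos: [0.5827, 0.1206, 0.0467]
orientation: [0.001, 0.616, 0.787, 0.002]
wrist_force: [-0.4, -3.3, 9.9]
finger_gap: 0.0479
grip_force: 8.4
```

```bash
cat >> h.py <<'E'
def bodyh(f,cy=.0078):
    snap('wrist',f);z=load(f);P=pts(z);ok=z['d']>0;Q=P[...,:2]-O;x=Q@PX-.0007;y=Q@PY-cy;h=P[...,2]
    print(f,[(b,np.median(k).round(4),len(k)) if len(k:=h[ok&(abs(x)<.008)&(abs(y-b/1000)<.0015)&(h>.02)&(h<.075)])>5 else b for b in(-13,-10,-7,-4,0,4,8,12)],'rear edge',(np.percentile(y[ok&(abs(x)<.012)&(abs(h-.04)<.004)&(abs(y)<.02)],[.5,2])*1e3).round(1))
E
python3 -c "
from h import *
where();bodyh('w15')"
```

```text
t 23.05 px,py,z mm [ 1.5  7.4 46.7] toolx yaw 103.89 tilt [ 0.0048  0.0013 -1.    ] F [-0.4 -3.3  9.9] gap 47.9 grip 8.4
w15 [(-13, np.float64(0.0401), 202), (-10, np.float64(0.0402), 219), (-7, np.float64(0.0402), 70), -4, 0, 4, 8, 12] rear edge [-15.5 -15.2]
```

Still seated and under light press. I'll continue the release.

{"name": "drive_tool", "arguments": {"deltas": [[[103,0,0,0.0008,0,0,0],[94,0,0,0.0016,0,0,0],[85,0,0,0.0025,0,0,0],[76,0,0,0.0034,0,0,0],[67,0,0,0.0043,0,0,0],[58,0,0,0.005,0,0,0],[50,0,0,0.005,0,0,0],[50,0,0,0.005,0,0,0]]]}}

```text
clock: 24.1
tcp_pos: [0.5804, 0.1204, 0.039]
orientation: [-0.0, 0.616, 0.787, 0.0]
wrist_force: [0.7, 0.3, 1.6]
finger_gap: 0.0685
grip_force: 0.9
```

```bash
python3 -c "
from h import *
where();bodyh('w16')"
```

```text
t 24.1 px,py,z mm [-0.8  7.8 39. ] toolx yaw 103.9 tilt [-6.e-04  8.e-04 -1.e+00] F [0.7 0.3 1.6] gap 68.5 grip 0.9
w16 [(-13, np.float64(0.0399), 234), (-10, np.float64(0.0401), 157), -7, -4, 0, 4, 8, 12] rear edge [-15.7 -15.5]
```

{"name": "drive_tool", "arguments": {"deltas": [[[25,0,0.001,0,0,0,0],[0,0,0.001,0,0,0,0],[0,0,0.001,0,0,0,0],[0,0,0.001,-0.02,0,0,0],[0,0,0.001,-0.06,0,0,0],[0,-0.05,0.001,-0.1,0,0,0],[0,-0.08,0.001,-0.12,0,0,0],[0,-0.08,0.001,-0.12,0,0,0]]]}}

```text
clock: 25.15
tcp_pos: [0.6026, 0.0404, 0.1615]
orientation: [0.002, 0.618, 0.786, 0.001]
wrist_force: [-0.0, 0.8, 1.1]
finger_gap: 0.0854
grip_force: 0.0
```

```bash
python3 - <<'E'
from h import *
where()
p=snap('wrist','w17')[0];q=snap('side','s17')[0];c=snap('scene','c17')[0];dev('s17')
for f in('w17','c17','s17'):
    z=load(f);P=pts(z);ok=z['d']>0;Q=P[...,:2]-O;x=Q@PX;y=Q@PY;h=P[...,2]
    m=ok&(abs(x)<.05)&(y>-.012)&(y<.021)&(h>.055)&(h<.08)
    print(f,'handles',m.sum(),(np.percentile(x[m],[1,99])*1e3).round(1),(np.percentile(y[m],[1,99])*1e3).round(1),'top',np.percentile(h[m],98).round(4) if m.sum() else '')
    m=ok&(abs(x)<.013)&(y>-.02)&(y<.03)&(h>.037)&(h<.043)
    if m.sum()>20: print(' body',m.sum(),(np.percentile(y[m],[1,99])*1e3).round(1),np.median(h[m]).round(4))
    m=ok&(abs(x)<.04)&(y>.018)&(y<.045)&(h>.05)&(h<.09)
    if m.sum()>20: print(' device side y',(np.percentile(y[m],1)*1e3).round(1))
cv2.imwrite('pics/m17.png',np.hstack([p[60:460,120:520],cv2.resize(c[150:250,360:460],(400,400),interpolation=2)])[:,:,::-1])
E
```

```text
t 25.15 px,py,z mm [  1.7 -75.2 161.5] toolx yaw 103.68 tilt [ 4.3e-03 -6.0e-04 -1.0e+00] F [-0.   0.8  1.1] gap 85.4 grip 0.0
s17 nose [0, 0, 0, 0, 0, 0, 0, 0, 0, 0, 0, 0, 0, 0, 0, 18, 82, 76, 84, 82, 79, 93, 88, 86, 91, 91, 95, 100, 107, 78, 93, 96, 101, 104, 106, 101, 109, 115, 96, 111, 111, 111, 118, 118, 106, 124, 121] x [-21.1, 23.1]
s17 body [0, 0, 0, 0, 0, 0, 0, 0, 0, 6, 10, 5, 2, 4, 19, 18, 66, 73, 81, 73, 72, 79, 72, 80, 77, 88, 72, 90, 88, 77, 91, 86, 83, 86, 89, 91, 102, 104, 80, 96, 102, 90, 100, 104, 105, 107, 105] x [-43.6, 45.5]
w17 handles 1573 [-32.   33.5] [-4.  17.3] top 0.0758
 body 1629 [-8.2 22.1] 0.0398
 device side y 22.0
c17 handles 136 [-33.5  32.5] [-6.  20.9] top 0.0763
 body 121 [-9.4 26.7] 0.0401
 device side y 19.5
s17 handles 230 [-31.7  34.1] [-2.9 19.5] top 0.077
 device side y 18.2
```

View pics/m17.png

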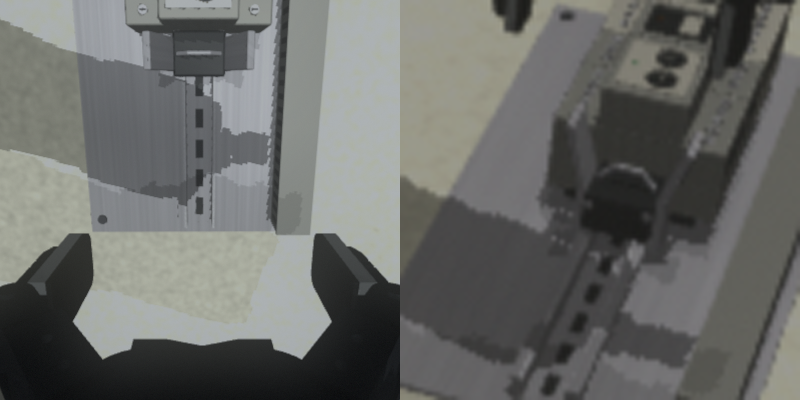

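The clamp sits squarely astride the rail, snug against the device. The handles are back to about 66 mm, so the levers are sprung shut. The body is seated, the device is flush and the robot is clear.

```bash
python3 -c "
from h import *
print(hand_in())"
```

```text
the job is handed in; nothing more can be done
None
```

I've handed the job in: the camera checks showed the device flush against its neighbour and the end clamp seated snug against its free side, sprung shut on the rail. It took about 25 s and the bystanders weren't touched, but the first push caught the device high up and tilted it at about 29 N (it sprang back), so I redid it low at 1–2 N.

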